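# Pin the crank shaft of the hand mill

## Robot

A 7-joint arm with a two-finger parallel gripper is mounted at the origin on a cart in front of the work surface, level with it; the furniture and walls round the work are solid. World frame = base frame: x ahead of the robot, y to its left, z up, the work surface at z = 0. Lengths are in m, angles in rad, forces in N, time in s.
With the tool pointing down it reaches from about 0.4 to 0.875 m from the base axis. Payload 19.3 kg.
Tool frame: the origin (TCP) lies on the centre line of the jaws, within the pads' length; the fingertips stand 14 mm ahead of it and the grasp point (between the pads) lies 5 mm behind it; y points along the fingers, x is the direction in which the jaws open and shut, and the axes are right-handed (so a half turn about y gives the same grasp; the last joint's range is limited). The gripper opens to 85 mm and grips with 20 to 120 N. Pads are 22 mm wide; open, the fingers measure 114 mm over their backs; the gripper's body (76 mm by 85 mm) begins 54 mm behind the grasp point. The pads swing forward as they close: fully open they stand 13 mm farther back than shut.
Start: joints at [1.216, 0.521, -0.036, 1.599, 0.021, 1.021, -0.113], TCP at [0.176, -0.6, 0.212] pointing down, gripper open.
Joint ranges: [-2.91, 2.91], [-0.3, 2.13], [-1.5, 1.42], [0.17, 2.43], [-1.26, 4.41], [0.16, 1.93], [-2.52, 2.52]. Speed limits (rad/s): [1.89, 1.89, 2.39, 2.39, 3.01, 3.01, 3.01].

## Interface

Orientations are given as [roll, pitch, yaw] about the fixed x, y, z axes, in that order (R = Rz(yaw) Ry(pitch) Rx(roll)).
In Python, from workcell import monitor, grab_frame, workorder gives the robot as it stands.
- The arm moves only by the tool drive_tool, never from a script. Its argument "steps" is one flat list of numbers, 5 for each row, row after row: the finger opening in mm, from 0 to 85.4, then the shift along the world's x, y, z in mm, then the turn about the world's z in degrees. In form: [fingers, tx, ty, tz, twist, fingers, tx, ty, tz, twist, ...]. A call has exactly 5 rows; each row shifts and turns the commanded pose from where the row before left it; what a row does not reach is not made up. A row lasts 1/12 s, in which the tool goes at most 41.7 mm and 7.16 degrees, less where a joint would pass 70% of its speed; a pose out of reach is approached as far as the arm can. A call is refused whole if a number of a shift passes 41.7 or a number of a turn 7.16, either way. A call with a gripper value outside its range is refused whole. The fingers move at their own pace and stop on an object; "grip_force" is the grip in N (left out, the last holds). Time passes only in rows, so rows that do not move let the fingers close, or fill a call up. It gives the time, the measured TCP pose, the force and the opening at its end, in the units of the state.
- monitor.observe(): the state, without advancing time (a new reading comes with each control period).
- grab_frame(name): name is "side" or "top"; returns a dict with "frame" (400x640x3 uint8, red, green, blue), "vertical_fov" (degrees; the focal length in pixels is half the picture's height over the tangent of half this angle, whatever the lens; pixels are square), "cx", "cy" (the principal point, pixels), "xyz" and "orientation" of the camera in the world. Camera axes: x right, y down, z forward; pixel columns grow to the right and rows downward; lengths in m; the calibration is good to about 2 mm. A picture is of the moment at which its call begins. There is no depth.
- workorder.job_done(): hands the job in, once; it reports no verdict.
The state is a dict: "clock": time; "qpos": joint angles; "qd": joint speeds; "joint_efforts": joint torques, N m; "position": TCP position; "tool_rot": TCP orientation; "force": force on the tool from outside, world axes, zero at the start; "moment": the same for the moment, N m; "grip_width": finger opening in m.
Only numpy, scipy, OpenCV 4.12 (cv2) and the standard library are available. Lean on these libraries where they do the work, as an engineer would, in place of code of your own. Each camera call takes 0.05 s, during which the arm holds its last target. There are 200 camera calls.

## Task

Lock the hand-cranked grain mill: take the steel pin from its wooden rest, stand it in the upright bore of the mill and let go, so that it rests on the shaft. Turn the crank slowly and gently away from you until you feel the pin lock the shaft at its hidden cross-hole (on the shallow flat before it the pin only sags), then push the pin gently down through the shaft until its head sits fully home on the rim. Force neither crank nor pin against the shaft, and leave the other things where they stand.

Things in the scene. Friction and masses are not known exactly. Their poses are not given: they have to be found in the camera images.
- mill: Grey hand mill fixed to the worktop, foot 130 x 150 mm. Origin on the worktop straight below the bore; z up, x away from the robot, y from the crank side to the drum and hopper side (hopper rim 68 mm across, 146 mm high, centred at y +60 mm). The bearing housing round the bore is 56 (x) by 44 mm. More than 40 N between pin and shaft is too much.
- bore (a point): Centre of the mouth of the mill's upright round bore, at the top of its steel rim (119 mm over the worktop, rim 28 mm outside). The mouth is a funnel, 19 mm wide at the rim and 10.8 mm at 7 mm depth, then a straight 10.8 mm bore down to the shaft, 28 mm below the rim.
- shaft_mid (a point): Middle of the mill's 32 mm shaft, hidden 75 mm over the worktop, below the bore, along mill y. Its cross-hole (11.5 mm) has an unknown angle to the crank; a set-screw flat up to 3 mm deep passes under the pin before it (the pin only sags there and rises again). In the hole a sprung ball stops the pin after about 5 mm, the shaft is locked; about 10 N pushes it past and on down.
- crank_grip (a point): Middle of the round wooden crank handle: 16 mm thick, 68 mm long, spins on its rod, parallel to mill y, 48 mm from the shaft axis. This point is at mill y -78 mm, the arm at -34 mm. When the pin has caught, the handle still yields softly, 1 to 2 mm per newton; each newton there presses about three on the pin.
- crank: The mill's crank with its shaft. Origin at shaft_mid, y = mill y, z along the crank arm (arm at y -34 mm, handle 48 mm up z). It swings about y from 1.55 rad towards mill -x (robot side) to 1 rad towards +x of upright. It starts 1.2 to 1.5 rad to -x; the hole lines up between 0.1 rad to -x and 0.5 rad to +x. About 1.3 N at the handle moves it; it stays where left.
- pin: Polished steel pin, loose, about 80 g, upright in the rest, tip down. Shank 10 mm thick, 72 mm long, tapered over the last 1.5 mm to a 7 mm tip; above it a plain cylindrical head 24 mm thick, 32 mm high, flat on top. Origin at the tip's end, z towards the head. Resting on the shaft in the bore, its head's underside is 44 mm above the rim; fully home it sits on the rim.
- rest: Wooden block 50 x 50 x 45 mm, fixed to the worktop, with an upright hole (11.6 mm wide, 39 mm deep) in which the pin stands. Origin at the centre of its underside.
- tin: Squat food tin, 75 mm thick, 58 mm high, loose bystander. Origin at the centre of its underside.
- shaker: Small glass salt shaker with grey top, 44 mm thick, 90 mm high, loose bystander. Origin at the centre of its underside.
- mug: White mug with dark dots, 91 mm high, loose bystander. Origin at the centre of its underside.
Not all that is in view belongs to the job. There is more than one size of the pin; the job needs the smaller.

How it is judged:
On the way, in this order (a step that is already met when the one before it is completed fails the run):
1. the pin stands upright in the mill's bore, let go, its tip on the shaft (horizontal distance between pin and bore below 0.004 m and z of pin in the frame of mill below 0.095 m and angle between pin's own z axis and vertical below 0.15 rad and contact force between pin and the fingers below 0.1 N), for 0.2 s.
2. the pin has been pushed 10 mm or more into the shaft's cross-hole (horizontal distance between pin and bore below 0.006 m and z of pin in the frame of mill below 0.081 m), for 0.1 s.
At the end, for the whole second after the job is handed in: The pin stands upright through bore and shaft, at rest, its head within 3 mm of the rim, and has been let go (z of pin in the frame of mill below 0.05 m and horizontal distance between pin and bore below 0.006 m and angle between pin's own z axis and vertical below 0.1 rad and linear speed of pin below 0.02 m/s); the robot touches nothing.
It fails at once if pin and shaft pressed on each other with more than 40 N (pin or crank forced) (contact force between pin and crank above 40 N).
It fails at once if a bystander moved by more than 30 mm (distance of any of tin, shaker, mug from where it was at the start of the episode above 0.03 m).
It also fails if it takes over 72 s, if anything falls off the work surface, if the arm or the gripper's body presses on something with over 40 N, if the wrist force passes 120 N, or if a joint passes its speed limit or range.

## Working session

There is one attempt and no reset: what is moved stays moved. The work goes in short steps, Python scripts to look and compute and a tool call to move; the robot and the scene stay as the last step left them, time stands still between calls to the robot, and variables do not carry over. Pictures are saved under pics/ and viewed, about 8 in all and at most 12, crops included, and the job is handed in when it is done.

Besides the shell and the picture viewer there is one more tool, called after ">>>" as a command line: name --argument value ..., lists and objects as JSON in quotes. drive_tool: Moves the arm, as the interface text tells. Its arguments: {"type":"object","properties":{"steps":{"type":"array"},"grip_force":{"type":"number"}},"required":["steps"]}

```bash
ls; mkdir -p pics
cat > h.py <<'E'
import numpy as np, cv2
from workcell import monitor, grab_frame, workorder
from scipy.spatial.transform import Rotation as R
def shot(n, f=None):
    d=grab_frame(n)
    if f: cv2.imwrite('pics/'+f, d['frame'][...,::-1])
    return d
def cam(d):
    f=200/np.tan(np.radians(d['vertical_fov'])/2)
    o=np.array(d['orientation'],float)
    Rm=R.from_euler('xyz',o).as_matrix() if o.size==3 else (o.reshape(3,3) if o.size==9 else None)
    return f,Rm,np.array(d['xyz'],float)
def ray(d,u,v):
    f,Rm,c=cam(d); r=Rm@np.array([(u-d['cx'])/f,(v-d['cy'])/f,1]); return c,r/np.linalg.norm(r)
def onz(d,u,v,z):
    c,r=ray(d,u,v); return c+r*(z-c[2])/r[2]
def tri(d1,p1,d2,p2):
    c1,r1=ray(d1,*p1); c2,r2=ray(d2,*p2)
    s=np.linalg.lstsq(np.stack([r1,-r2],1),c2-c1,rcond=None)[0]
    a,b=c1+s[0]*r1,c2+s[1]*r2; return (a+b)/2,np.linalg.norm(a-b)
def proj(d,p):
    f,Rm,c=cam(d); q=Rm.T@(np.array(p)-c); return f*q[0]/q[2]+d['cx'],f*q[1]/q[2]+d['cy']
E
python3 - <<'E'
from h import *
print(monitor.observe())
a=shot('side','s0.png');b=shot('top','t0.png')
for d in (a,b): print({k:v for k,v in d.items() if k!='frame'})
E
```

```text
pics
{'clock': 0.0, 'qpos': array([ 1.21579372,  0.52202931, -0.03631679,  1.59998908,  0.02120359,
        1.02106849, -0.11282568]), 'qd': array([-0.00035592, -0.00075113,  0.00072875, -0.00049782, -0.0017403 ,
        0.00101859,  0.000999  ]), 'joint_efforts': array([-5.59134660e-04, -9.27121067e+01,  1.98022798e+00, -3.69944143e+01,
        1.79720821e-02,  8.08005687e-03, -5.77806850e-05]), 'position': array([ 0.17546624, -0.59950668,  0.2112231 ]), 'tool_rot': array([-1.57088229e+00,  1.10583147e-03, -1.28603708e+00]), 'force': array([ 1.04107182, -0.6901868 ,  0.86620058]), 'moment': array([ 0.01792395,  0.02095904, -0.04941897]), 'grip_width': 0.08527309307853322}
{'vertical_fov': 57.46850919115267, 'cx': 316.89742538658356, 'cy': 205.01861971558657, 'xyz': array([ 0.46542599, -0.63039136,  0.73617728]), 'orientation': array([-2.33463132e+00, -1.55228599e-03, -1.01557029e-01])}
{'vertical_fov': 51.184141143872424, 'cx': 313.10973608203375, 'cy': 205.7493210591977, 'xyz': array([0.37334212, 0.05516022, 1.34005487]), 'orientation': array([-3.0224386 , -0.00557312, -1.57669452])}
```

View pics/s0.png

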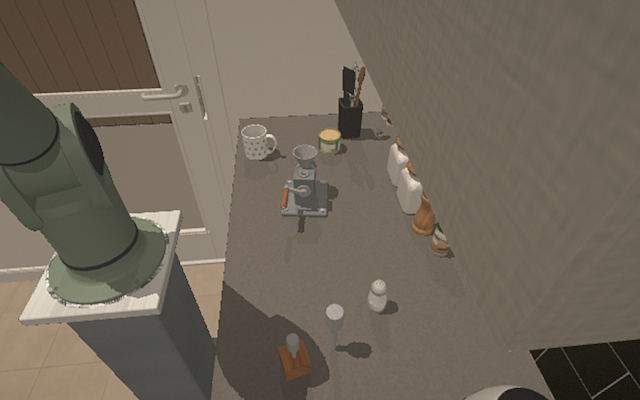

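View pics/t0.png

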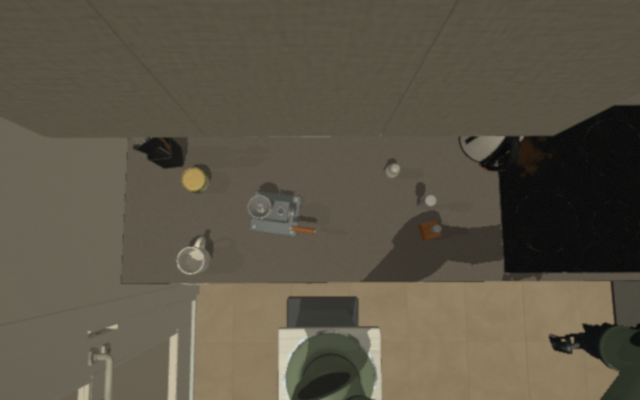

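Run:
```python
from h import *
s=cv2.imread('pics/s0.png');t=cv2.imread('pics/t0.png')
def c(im,x,y,w,h,k): return cv2.resize(im[y:y+h,x:x+w],None,fx=k,fy=k,interpolation=cv2.INTER_CUBIC)
A=c(s,260,130,80,90,5)   #400x450
B=c(s,260,290,80,90,5)
cv2.imwrite('pics/c1.png',np.hstack([A,B]))
C=c(t,240,180,100,70,4);D=c(t,380,180,100,70,4)
cv2.imwrite('pics/c2.png',np.hstack([C,D]))
```

```text
(no output)
```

View pics/c1.png

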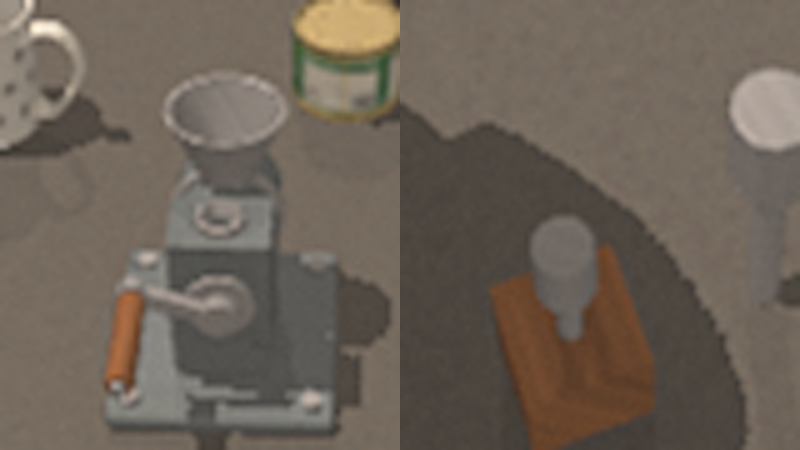

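View pics/c2.png

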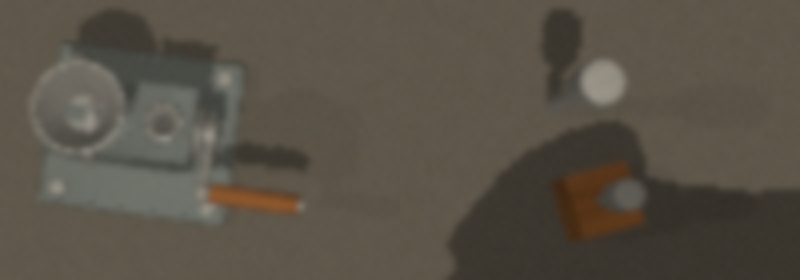

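Run:
```python
from h import *
a=shot('side');b=shot('top')
def P(n,s,t): p,g=tri(a,s,b,t); print(n,p.round(4),'gap',round(g,4)); return p
pin=P('pinhead top',(292.6,338.6),(437.3,228.2))
big=P('big head',(334.8,311.8),(430.5,200.5))
bore=P('bore',(303.7,173.2),(280.7,210.4))
hop=P('hopper',(305.2,151.5),(259.3,206))
h1=P('handle arm end',(286,189),(292,228.3)); h2=P('handle free end',(283.6,207),(314.5,231.4))
P('arm hub',(303.5,191),(291.5,213))
print('rays at text heights: pin',onz(a,292.6,338.6,.11),onz(b,437.3,228.2,.11),'bore',onz(a,303.7,173.2,.119),onz(b,280.7,210.4,.119),'hop',onz(a,305.2,151.5,.146),onz(b,259.3,206,.146))
# head diameters / rest centre and yaw by colour mask
for d,n,box in((a,'side',(260,320,330,385)),(b,'top',(410,215,450,245))):
    im=d['frame'].astype(int);x0,y0,x1,y1=box;c=im[y0:y1,x0:x1];m=((c[...,0]-c[...,2])>40).astype(np.uint8)
    k=max(cv2.findContours(m,0,2)[0],key=cv2.contourArea); r=cv2.minAreaRect(k); bp=cv2.boxPoints(r)+[x0,y0]
    print(n,'rest box',bp.round(1).tolist(),[onz(d,*q,.045)[:2].round(3).tolist() for q in bp])
# handle mask
for d,n,box in((a,'side',(275,180,300,215)),(b,'top',(285,220,322,240))):
    im=d['frame'].astype(int);x0,y0,x1,y1=box;c=im[y0:y1,x0:x1];m=((c[...,0]-c[...,2])>45)
    y,x=np.nonzero(m);pts=np.c_[x+x0,y+y0].astype(float);mu=pts.mean(0);u=np.linalg.svd(pts-mu,full_matrices=0)[2][0];s=(pts-mu)@u
    print(n,'handle',mu.round(1),(mu+u*s.min()).round(1),(mu+u*s.max()).round(1),len(s))
```

```text
pinhead top [ 0.4531 -0.3195  0.1076] gap 0.0021
big head [ 0.5318 -0.2931  0.1409] gap 0.0028
bore [0.508  0.1433 0.114 ] gap 0.0025
hopper [0.5177 0.203  0.1426] gap 0.0019
handle arm end [0.457  0.1111 0.0895] gap 0.0033
handle free end [0.4477 0.0437 0.088 ] gap 0.004
arm hub [0.5041 0.1131 0.0764] gap 0.0028
rays at text heights: pin [ 0.45413112 -0.32060495  0.11      ] [ 0.45188504 -0.31886419  0.11      ] bore [0.50892294 0.13726182 0.119     ] [0.50621657 0.14285395 0.119     ] hop [0.51832821 0.19834918 0.146     ] [0.51633975 0.20251194 0.146     ]
side rest box [[274.8, 348.2], [301.7, 338.4], [313.5, 370.8], [286.6, 380.6]] [[0.417, -0.304], [0.471, -0.29], [0.488, -0.355], [0.438, -0.367]]
top rest box [[418.1, 224.5], [436.7, 219.8], [440.6, 235.4], [422.0, 240.0]] [[0.468, -0.279], [0.482, -0.338], [0.434, -0.348], [0.42, -0.29]]
side handle [284.5 197.2] [286.  187.8] [283.  206.3] 103
top handle [303.  229.5] [291.9 228. ] [313.9 231. ] 107
```

>>> drive_tool --steps '[50,28,28,0,3.9,50,28,28,0,3.9,50,28,28,0,3.9,50,28,28,0,3.9,50,28,28,0,3.9]' --grip_force 40

```text
clock: 0.62
position: [0.3165, -0.4583, 0.2118]
tool_rot: [-1.571, -0.0, -0.942]
force: [0.6, -2.0, -0.2]
grip_width: 0.0498
```

>>> drive_tool --steps '[50,28,28,0,3.9,50,28,28,0,3.9,50,28,28,0,3.9,50,26,28,0,3.9,50,0,0,0,0]'

```text
clock: 1.03
position: [0.4308, -0.3415, 0.212]
tool_rot: [-1.568, -0.001, -0.661]
force: [0.8, 1.0, -0.2]
grip_width: 0.0499
```

>>> drive_tool --steps '[50,26,28,-20,2.5,50,0,0,-20,0,50,0,0,-20,0,50,0,0,0,0,50,0,0,0,0]'

```text
clock: 1.45
position: [0.4502, -0.3207, 0.1522]
tool_rot: [-1.571, 0.002, -0.63]
force: [0.3, 0.5, 0.4]
grip_width: 0.0501
```

Run:
```python
from h import *
print(monitor.observe()['position'])
a=shot('side','s1.png');b=shot('top','t1.png')
im=lambda d,x,y,w,h,k:cv2.resize(d['frame'][y:y+h,x:x+w,::-1],None,fx=k,fy=k,interpolation=2)
cv2.imwrite('pics/c3.png',np.hstack([im(a,250,270,100,110,4),im(b,400,180,100,110,4)]))
p=monitor.observe()['position']; print(proj(a,p),proj(b,p))
```

```text
[ 0.45023382 -0.3206614   0.152184  ]
(np.float64(289.6196654241092), np.float64(327.24232158592895)) (np.float64(442.7796890115982), np.float64(227.52759424205934))
```

View pics/c3.png

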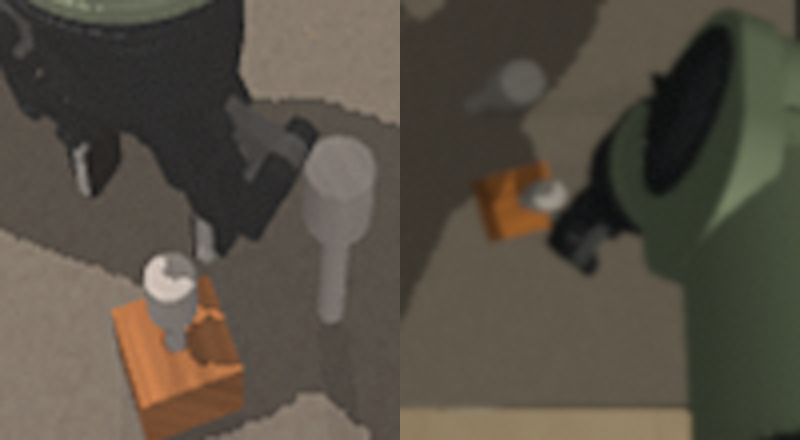

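Run:
```python
from h import *
o=monitor.observe();p=o['position'];a=shot('side');b=shot('top')
x=R.from_euler('xyz',o['tool_rot']).as_matrix()[:,0];print(x)
for z in(.138,.146,.152):
  for s in(-1,1):
    q=p+s*.025*x;q[2]=z;u=np.array(proj(a,q));v=np.array(proj(b,q));print(z,s,(u-[250,270])*4,(v-[400,180])*4+[400,0])
```

```text
[ 0.80777035 -0.58949633  0.00106988]
0.138 -1 [112.8667078  219.53843842] [545.10478456 219.69673203]
0.138 1 [209.05801185 274.28002422] [583.51053718 163.53460861]
0.146 -1 [111.55365982 210.48685571] [548.4428359  219.14305028]
0.146 1 [208.56489561 265.4516724 ] [587.08901919 162.6113586 ]
0.152 -1 [110.55383448 203.59449394] [550.97565075 218.7229329 ]
0.152 1 [208.18924375 258.72630708] [589.80413471 161.91085755]
```

>>> drive_tool --steps '[50,3,1,-15,0,50,0,0,-15,0,50,0,0,-16,0,50,0,0,-16,0,50,0,0,0,0]'

```text
clock: 2.07
position: [0.4528, -0.3195, 0.0889]
tool_rot: [-1.571, 0.002, -0.63]
force: [-0.9, 0.2, -0.2]
grip_width: 0.0502
```

>>> drive_tool --steps '[30,0,0,0,0,22,0,0,0,0,15,0,0,0,0,15,0,0,0,0,15,0,0,0,0]'

```text
clock: 2.48
position: [0.454, -0.32, 0.0912]
tool_rot: [-1.571, -0.001, -0.63]
force: [0.3, -0.2, 0.1]
grip_width: 0.0155
```

Run:
```python
from h import *
o=monitor.observe();print(o['position'],o['force'],o['grip_width'])
a=shot('side','s2.png')
cv2.imwrite('pics/c4.png',cv2.resize(a['frame'][270:380,240:360,::-1],None,fx=4,fy=4,interpolation=2))
```

```text
[ 0.45396153 -0.32001941  0.09118032] [ 0.29076681 -0.19884784  0.14990312] 0.015498625787042612
```

View pics/c4.png

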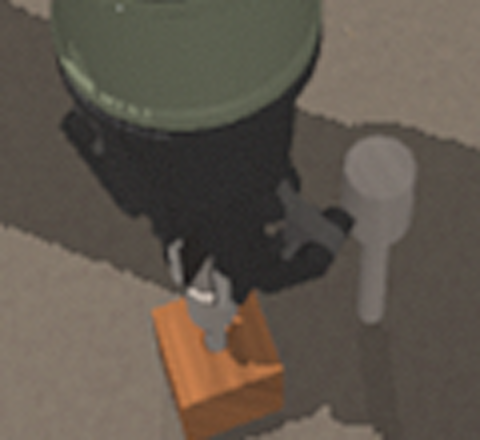

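Run:
```python
from h import *
o=monitor.observe();p=o['position'];a=shot('side');b=shot('top')
x=R.from_euler('xyz',o['tool_rot']).as_matrix()[:,0]
out=[]
for d,x0,y0 in((a,270,318),(b,415,200)):
    k=8;c=cv2.resize(d['frame'][y0:y0+60,x0:x0+50,::-1],None,fx=k,fy=k,interpolation=2)
    c=cv2.convertScaleAbs(c,alpha=1.4,beta=15)
    for q,col in((p,(0,0,255)),(p+[0,0,-.014],(255,0,255)),(p-[0,0,.014]+x*.0078,(0,255,0)),(p-[0,0,.014]-x*.0078,(0,255,0)),(np.array([.4531,-.3195,.1076]),(255,255,0))):
        u,v=proj(d,q);cv2.circle(c,(int((u-x0+.5)*k),int((v-y0+.5)*k)),4,col,1)
    out.append(c)
cv2.imwrite('pics/c5.png',np.hstack(out))
```

```text
(no output)
```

View pics/c5.png

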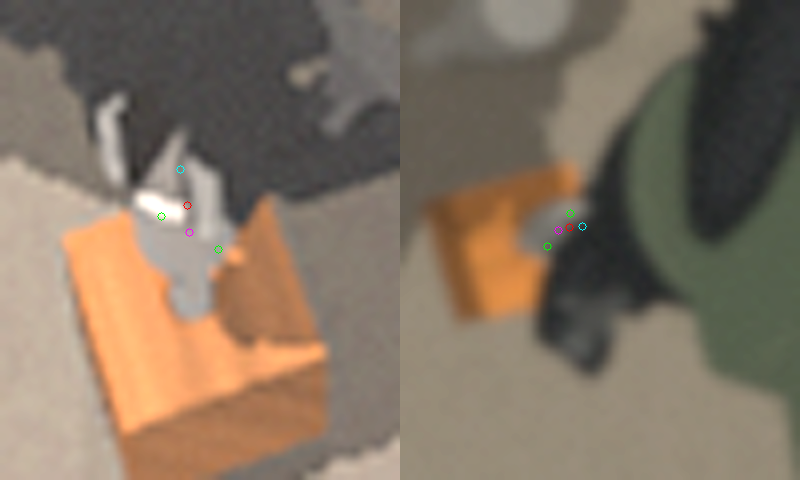

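>>> drive_tool --steps '[0,0,0,0,0,0,0,0,0,0,0,0,0,0,0,0,0,0,0,0,0,0,0,0,0]'

```text
clock: 3.05
position: [0.4538, -0.3198, 0.0909]
tool_rot: [-1.571, -0.0, -0.63]
force: [-1.8, 1.3, 6.8]
grip_width: 0.0002
```

Run:
```python
from h import *
o=monitor.observe();p=o['position'];a=shot('side','s6.png');b=shot('top')
out=[]
for d,x0,y0 in((a,270,310),(b,415,200)):
    k=8;c=cv2.resize(d['frame'][y0:y0+60,x0:x0+50,::-1],None,fx=k,fy=k,interpolation=2)
    c=cv2.convertScaleAbs((c/255.)**.6*255)
    for q,col in((p,(0,0,255)),(p+[0,0,-.014],(255,0,255)),(np.array([.4531,-.3195,.1076]),(255,255,0))):
        u,v=proj(d,q);cv2.circle(c,(int((u-x0+.5)*k),int((v-y0+.5)*k)),4,col,1)
    out.append(c)
cv2.imwrite('pics/c6.png',np.hstack(out))
```

```text
(no output)
```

View pics/c6.png

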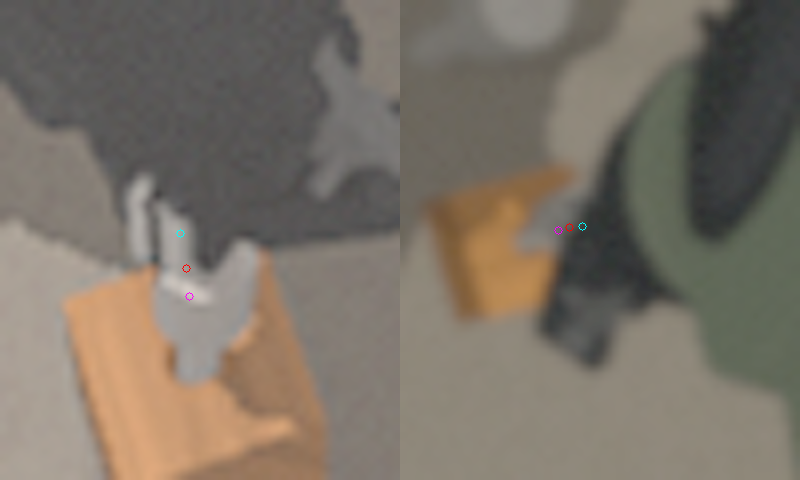

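>>> drive_tool --steps '[0,0,0,20,0,0,0,0,20,0,0,0,0,20,0,0,0,0,0,0,0,0,0,0,0]'

```text
clock: 3.57
position: [0.4541, -0.3201, 0.1513]
tool_rot: [-1.571, -0.002, -0.63]
force: [-0.0, -1.0, -0.8]
grip_width: 0.0
```

Run:
```python
from h import *
o=monitor.observe();p=o['position'];a=shot('side','s7.png');b=shot('top');print(p,o['force'],o['grip_width'])
out=[]
for d,x0,y0 in((a,265,290),(b,415,190)):
    k=7;c=cv2.resize(d['frame'][y0:y0+75,x0:x0+57,::-1],None,fx=k,fy=k,interpolation=2)
    c=cv2.convertScaleAbs((c/255.)**.6*255)
    for q,col in((p,(0,0,255)),(p+[0,0,-.014],(255,0,255)),(p+[0,0,.01],(0,255,0)),(np.array([.4531,-.3195,.1076]),(255,255,0))):
        u,v=proj(d,q);cv2.circle(c,(int((u-x0+.5)*k),int((v-y0+.5)*k)),4,col,1)
    out.append(c)
cv2.imwrite('pics/c7.png',np.hstack(out))
```

```text
[ 0.45408991 -0.32008737  0.15129103] [-0.02982023 -0.95485256 -0.79557481] 1.0806514035635637e-05
```

View pics/c7.png

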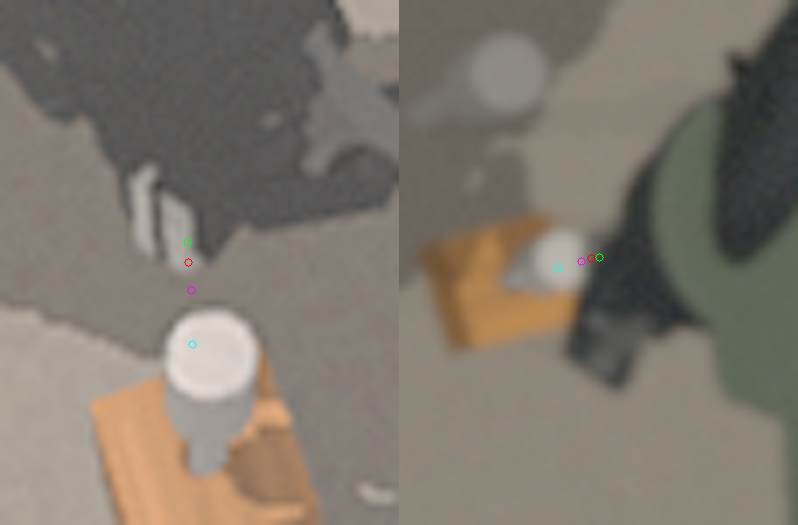

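>>> drive_tool --steps '[55,0,0,0,0,55,0,0,0,0,55,2,-1,-15,0,55,0,0,-15,0,55,0,0,-15,0]'

```text
clock: 4.08
position: [0.4557, -0.3207, 0.1045]
tool_rot: [-1.571, 0.0, -0.63]
force: [0.1, -0.8, -0.2]
grip_width: 0.0548
```

>>> drive_tool --steps '[55,0,0,-15,0,55,0,0,-13,0,55,0,0,-10,0,55,0,0,0,0,55,0,0,0,0]'

```text
clock: 4.5
position: [0.4556, -0.3206, 0.0672]
tool_rot: [-1.571, 0.001, -0.63]
force: [0.1, -0.3, -0.1]
grip_width: 0.0548
```

>>> drive_tool --steps '[35,0,0,0,0,20,0,0,0,0,10,0,0,0,0,10,0,0,0,0,10,0,0,0,0]'

```text
clock: 4.92
position: [0.4558, -0.3209, 0.0682]
tool_rot: [-1.571, -0.001, -0.63]
force: [-1.5, 0.9, 6.7]
grip_width: 0.0228
```

>>> drive_tool --steps '[5,0,0,0,0,5,0,0,0,0,5,0,0,10,0,5,0,0,10,0,5,0,0,0,0]'

```text
clock: 5.33
position: [0.4565, -0.3213, 0.0899]
tool_rot: [-1.571, -0.003, -0.63]
force: [-1.0, 0.5, 0.3]
grip_width: 0.0229
```

Run:
```python
from h import *
o=monitor.observe();p=o['position'];a=shot('side','s8.png');b=shot('top');print(p,o['force'],o['grip_width'])
out=[]
for d,x0,y0 in((a,265,290),(b,415,190)):
    k=7;c=cv2.resize(d['frame'][y0:y0+75,x0:x0+57,::-1],None,fx=k,fy=k,interpolation=2)
    c=cv2.convertScaleAbs((c/255.)**.6*255)
    for q,col in((p,(0,0,255)),(p+[0,0,-.014],(255,0,255)),(np.array([.4531,-.3195,.1076]),(255,255,0))):
        u,v=proj(d,q);cv2.circle(c,(int((u-x0+.5)*k),int((v-y0+.5)*k)),4,col,1)
    out.append(c)
cv2.imwrite('pics/c8.png',np.hstack(out))
```

```text
[ 0.45653491 -0.32134219  0.08988736] [-0.97865511  0.45906167  0.31227686] 0.02294383778567718
```

View pics/c8.png

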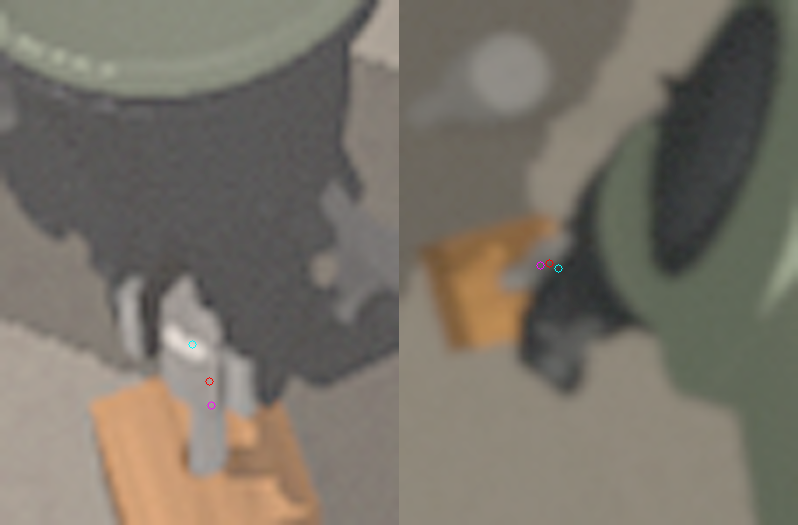

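>>> drive_tool --steps '[5,0,0,30,0,5,0,0,35,0,5,0,0,35,0,5,0,0,30,0,5,3,28,0,1.8]' --grip_force 60

```text
clock: 5.85
position: [0.4597, -0.2979, 0.2226]
tool_rot: [-1.572, -0.008, -0.605]
force: [0.5, 0.3, -1.0]
grip_width: 0.0221
```

>>> drive_tool --steps '[5,3,32,0,2,5,3,32,0,2,5,4,32,0,2,5,4,32,0,2,5,4,32,0,2]'

```text
clock: 6.27
position: [0.4765, -0.1313, 0.2174]
tool_rot: [-1.571, -0.0, -0.422]
force: [1.0, -0.0, -0.1]
grip_width: 0.022
```

>>> drive_tool --steps '[5,4,32,0,2,5,4,32,0,2,5,4,32,0,2,5,4,32,0,2,5,4,32,0,2]'

```text
clock: 6.68
position: [0.4966, 0.0287, 0.2174]
tool_rot: [-1.571, -0.0, -0.248]
force: [1.2, 0.0, -0.9]
grip_width: 0.0221
```

>>> drive_tool --steps '[5,4,32,0,2,5,3,32,0,2,5,2,29,0,2,5,1,20,0,0,5,0,0,0,0]'

```text
clock: 7.1
position: [0.5063, 0.1448, 0.2174]
tool_rot: [-1.569, 0.0, -0.14]
force: [-0.5, 1.1, -1.2]
grip_width: 0.022
```

Run:
```python
from h import *
print(monitor.observe())
```

```text
{'clock': 7.1, 'qpos': array([ 0.03229068,  0.40233018, -0.55392995,  1.8318092 ,  0.24894158,
        0.97611818, -0.76593519]), 'qd': array([ 0.05415076, -0.01689504,  0.03992179,  0.0248556 , -0.00264746,
       -0.00200912,  0.06278192]), 'joint_efforts': array([ -1.7598654 , -73.34725857,  -6.58007205, -36.05826259,
         0.39534146,   0.21460458,  -1.24385957]), 'position': array([0.50627157, 0.14482875, 0.2173809 ]), 'tool_rot': array([-1.56863503e+00,  3.09739390e-04, -1.39550344e-01]), 'force': array([-0.4790131 ,  1.05796077, -1.24569841]), 'moment': array([ 0.02798358,  0.01272876, -0.04274486]), 'grip_width': 0.021997829422977042}
```

>>> drive_tool --steps '[5,1,-4,-10,0,5,0,0,-10,0,5,0,0,0,0,5,0,0,0,0,5,0,0,0,0]'

```text
clock: 7.52
position: [0.5077, 0.1356, 0.1974]
tool_rot: [-1.571, 0.0, -0.146]
force: [-0.2, 0.1, -0.0]
grip_width: 0.022
```

Run:
```python
from h import *
o=monitor.observe();p=o['position'];a=shot('side','s9.png');b=shot('top');print(p,o['force'],o['tool_rot'])
out=[]
for d,x0,y0 in((a,275,120),(b,255,180)):
    k=7;c=cv2.resize(d['frame'][y0:y0+75,x0:x0+57,::-1],None,fx=k,fy=k,interpolation=2)
    c=cv2.convertScaleAbs((c/255.)**.6*255)
    for q,col in((p,(0,0,255)),(p-[0,0,.062],(255,0,255)),(p+[0,0,.042],(0,255,0)),(np.array([.5076,.1401,.119]),(255,255,0))):
        u,v=proj(d,q);cv2.circle(c,(int((u-x0+.5)*k),int((v-y0+.5)*k)),3,col,1)
    out.append(c)
cv2.imwrite('pics/c9.png',np.hstack(out))
```

```text
[0.50774514 0.13558428 0.1973697 ] [-0.17814933  0.0994558  -0.02842996] [-1.57096558e+00  2.81656670e-04 -1.45638890e-01]
```

View pics/c9.png

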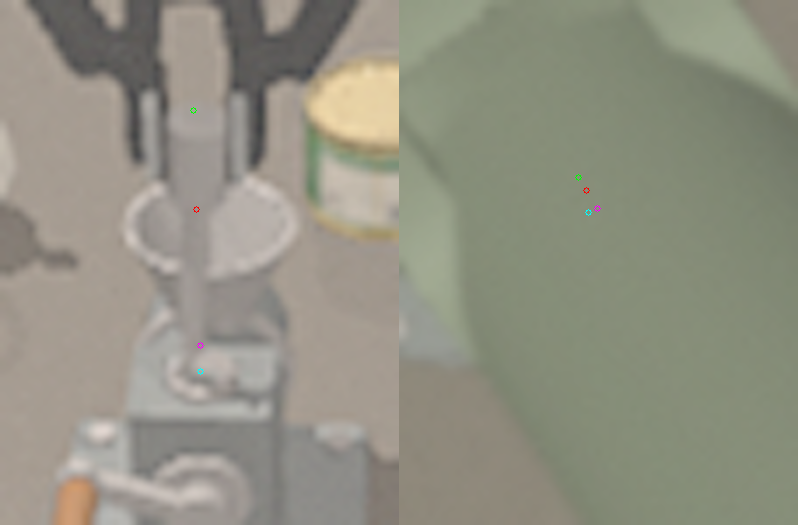

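>>> drive_tool --steps '[5,2.5,4.5,-4,0,5,0,0,-4,0,5,0,0,-4,0,5,0,0,-3,0,5,0,0,-2,0]'

```text
clock: 8.03
position: [0.51, 0.1407, 0.1799]
tool_rot: [-1.571, 0.001, -0.144]
force: [0.5, -0.3, -1.2]
grip_width: 0.022
```

>>> drive_tool --steps '[5,0,0,-2,0,5,0,0,-2,0,5,0,0,-2,0,5,0,0,0,0,5,0,0,0,0]'

```text
clock: 8.45
position: [0.5103, 0.1409, 0.1745]
tool_rot: [-1.571, -0.0, -0.144]
force: [0.7, 0.1, -0.2]
grip_width: 0.022
```

>>> drive_tool --steps '[5,0,0,-1.5,0,5,0,0,-1.5,0,5,0,0,-1,0,5,0,0,-1,0,5,0,0,0,0]'

```text
clock: 8.87
position: [0.5103, 0.1408, 0.1693]
tool_rot: [-1.571, -0.0, -0.145]
force: [3.2, 2.6, -2.7]
grip_width: 0.022
```

>>> drive_tool --steps '[5,0,0,-1,0,5,0,0,-1,0,5,0,0,-1,0,5,0,0,0,0,5,0,0,0,0]'

```text
clock: 9.28
position: [0.5102, 0.1407, 0.1664]
tool_rot: [-1.571, 0.0, -0.145]
force: [3.4, 3.3, -2.2]
grip_width: 0.0224
```

>>> drive_tool --steps '[5,1,1,0,0,5,0,0,0,0,5,0,0,0,0,5,0,0,-1,0,5,0,0,0,0]'

```text
clock: 9.7
position: [0.511, 0.1416, 0.1653]
tool_rot: [-1.571, 0.0, -0.145]
force: [-0.5, 2.0, -1.3]
grip_width: 0.0218
```

>>> drive_tool --steps '[5,0,0.7,-1,0,5,0,0,-1.5,0,5,0,0,-1.5,0,5,0,0,-1,0,5,0,0,0,0]'

```text
clock: 10.12
position: [0.511, 0.1423, 0.1601]
tool_rot: [-1.571, 0.001, -0.145]
force: [0.4, 0.2, -1.3]
grip_width: 0.022
```

>>> drive_tool --steps '[5,0,0,-1,0,5,0,0,-1,0,5,0,0,-0.8,0,5,0,0,0,0,5,0,0,0,0]'

```text
clock: 10.53
position: [0.5111, 0.1424, 0.1576]
tool_rot: [-1.571, 0.0, -0.145]
force: [-0.2, 0.9, -0.6]
grip_width: 0.0223
```

>>> drive_tool --steps '[5,0,0,-0.7,0,5,0,0,-0.7,0,5,0,0,-0.6,0,5,0,0,0,0,5,0,0,0,0]'

```text
clock: 10.95
position: [0.5112, 0.1425, 0.1556]
tool_rot: [-1.571, 0.0, -0.145]
force: [-1.3, 1.6, -2.1]
grip_width: 0.0222
```

>>> drive_tool --steps '[5,0,0,-0.4,0,5,0,0,-0.4,0,5,0,0,-0.2,0,5,0,0,0,0,5,0,0,0,0]'

```text
clock: 11.37
position: [0.5112, 0.1425, 0.1547]
tool_rot: [-1.571, 0.0, -0.145]
force: [-0.9, 1.9, -1.8]
grip_width: 0.0221
```

>>> drive_tool --steps '[28,0,0,0,0,36,0,0,0,0,44,0,0,0,0,44,0,0,0,0,44,0,0,0,0]'

```text
clock: 11.78
position: [0.5113, 0.1424, 0.1547]
tool_rot: [-1.571, -0.0, -0.145]
force: [0.3, 1.2, -0.1]
grip_width: 0.0441
```

>>> drive_tool --steps '[44,0,0,0,0,44,0,0,15,0,44,0,0,25,0,44,0,0,25,0,44,0,0,0,0]'

```text
clock: 12.2
position: [0.5128, 0.1433, 0.2237]
tool_rot: [-1.569, -0.005, -0.145]
force: [0.0, 1.1, 0.6]
grip_width: 0.0441
```

Run:
```python
from h import *
o=monitor.observe();p=o['position'];a=shot('side','s10.png');print(p,o['force'])
f0=cv2.imread('pics/s0.png')[...,::-1].astype(int)
B=np.array([.5111,.1425,0])
for z in(.119,.163,.195): q=B.copy();q[2]=z;print('pred',z,proj(a,q))
im=a['frame'].astype(int)
# changed region vs start near bore = the pin
c=(np.abs(im-f0).sum(2)>45)[130:182,290:320]
for i in range(0,52,2): print(130+i,''.join('#' if v else '.' for v in c[i]))
```

```text
[0.51281392 0.143251   0.22371115] [0.01946046 1.10046669 0.60727977]
pred 0.119 (np.float64(304.3576783445764), np.float64(171.93663396315674))
pred 0.163 (np.float64(303.9841699319511), np.float64(158.74547217366987))
pred 0.195 (np.float64(303.6972210077492), np.float64(148.61132376758377))
130 ###.##.................#..###.
132 .....#.................#...#..
134 .......................#......
136 ..............................
138 ..............................
140 ..............................
142 ..............................
144 ..............................
146 ..............................
148 ..............................
150 ..........###.................
152 ...........##.....#...........
154 .............######...........
156 ..............#####...........
158 .............######...........
160 ..........#######.............
162 ............##.#..............
164 ...............#..............
166 ..............................
168 ............####..............
170 .............###..............
172 .............###..#...........
174 ............##...#.######.....
176 ...................#####......
178 ..............................
180 ..............................
```

>>> drive_tool --steps '[44,-20,-25,0,0,44,-20,-25,0,0,44,-18,-25,0,0,44,0,0,-20,0,44,0,0,-20,0]'

```text
clock: 12.67
position: [0.4529, 0.0657, 0.1794]
tool_rot: [-1.571, -0.002, -0.147]
force: [1.3, 0.3, 0.2]
grip_width: 0.0438
```

>>> drive_tool --steps '[44,0,0,-20,0,44,0,0,-20,0,44,0,0,-20,0,44,0,0,0,0,44,0,0,0,0]'

```text
clock: 13.08
position: [0.4524, 0.0675, 0.1191]
tool_rot: [-1.571, 0.002, -0.144]
force: [0.3, 0.8, 0.0]
grip_width: 0.0439
```

Run:
```python
from h import *
o=monitor.observe();p=o['position'];a=shot('side','s11.png');print(p,o['force'])
x0,y0=255,140;k=8;c=cv2.resize(a['frame'][y0:y0+75,x0:x0+70,::-1],None,fx=k,fy=k,interpolation=2)
c=cv2.convertScaleAbs((c/255.)**.7*255)
cv2.imwrite('pics/c10.png',c)
```

```text
[0.45240337 0.06751359 0.11906379] [0.34702014 0.82924352 0.02461388]
```

View pics/c10.png

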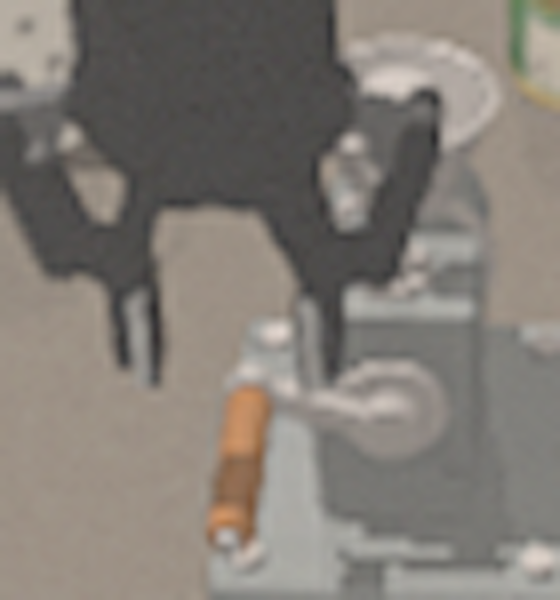

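>>> drive_tool --steps '[44,1,0,-15,0,44,0,0,-15,0,44,0,0,-15,0,44,0,0,-12,0,44,0,0,0,0]'

```text
clock: 13.55
position: [0.454, 0.0673, 0.0621]
tool_rot: [-1.571, 0.001, -0.145]
force: [-0.4, 0.5, -0.0]
grip_width: 0.0442
```

>>> drive_tool --steps '[36,0,0,0,0,30,0,0,0,0,26,0,0,0,0,22,0,0,0,0,20,0,0,0,0]' --grip_force 20

```text
clock: 13.97
position: [0.4537, 0.0674, 0.063]
tool_rot: [-1.571, 0.001, -0.145]
force: [-4.2, 2.2, 0.2]
grip_width: 0.0202
```

>>> drive_tool --steps '[18,0,0,0,0,16,0,0,0,0,14,0,0,0,0,12,0,0,0,0,12,0,0,0,0]'

```text
clock: 14.38
position: [0.4533, 0.0675, 0.0628]
tool_rot: [-1.571, 0.001, -0.144]
force: [-6.8, 2.1, 1.7]
grip_width: 0.0144
```

>>> drive_tool --steps '[12,-0.7,0,0,0,12,0,0,0,0,12,0,0,0,0,12,0,0,0,0,12,0,0,0,0]'

```text
clock: 14.8
position: [0.4532, 0.0676, 0.0628]
tool_rot: [-1.571, 0.0, -0.144]
force: [-5.0, 2.2, 2.4]
grip_width: 0.0148
```

Run:
```python
from h import *
o=monitor.observe();p=o['position'];print(p,o['force'],o['moment'],o['grip_width'])
ex=np.array([.9895,-.1445]);B=np.array([.5111,.1425])
x=ex@(p[:2]-B);print('mill x',x,'theta',np.arcsin(-x/.048), 'handle z from x',.075+np.sqrt(max(0,.048**2-x*x)))
```

```text
[0.45320876 0.06755184 0.06281173] [-4.97058901  2.16701818  2.35038238] [0.55708177 1.04743348 0.0831709 ] 0.014759735624507456
mill x -0.04645337182987355 theta 1.3162537596749608 handle z from x 0.08708653158004853
```

Run:
```python
import numpy as np
t=1.33-.06*np.arange(17);x=-48*np.sin(t);z=48*np.cos(t)
for i in range(16): print(round(t[i+1],2),np.round([(x[i+1]-x[i])*.9895,-(x[i+1]-x[i])*.1445,z[i+1]-z[i]],2))
```

```text
1.27 [ 0.76 -0.11  2.77]
1.21 [ 0.93 -0.14  2.72]
1.15 [ 1.09 -0.16  2.66]
1.09 [ 1.24 -0.18  2.59]
1.03 [ 1.39 -0.2   2.51]
0.97 [ 1.54 -0.22  2.42]
0.91 [ 1.68 -0.25  2.33]
0.85 [ 1.82 -0.27  2.22]
0.79 [ 1.94 -0.28  2.11]
0.73 [ 2.07 -0.3   1.98]
0.67 [ 2.18 -0.32  1.86]
0.61 [ 2.29 -0.33  1.72]
0.55 [ 2.38 -0.35  1.58]
0.49 [ 2.47 -0.36  1.43]
0.43 [ 2.55 -0.37  1.28]
0.37 [ 2.62 -0.38  1.12]
```

>>> drive_tool --steps '[12,0.6,-0.1,2.8,0,12,0.9,-0.1,2.7,0,12,1.1,-0.2,2.7,0,12,1.2,-0.2,2.6,0,12,0,0,0,0]'

```text
clock: 15.22
position: [0.4592, 0.067, 0.0743]
tool_rot: [-1.569, -0.003, -0.145]
force: [8.8, 1.7, -6.0]
grip_width: 0.015
```

>>> drive_tool --steps '[12,0,0,0,0,12,0,0,0,0,12,0,0,0,0,12,0,0,0,0,12,0,0,0,0]'

```text
clock: 15.63
position: [0.4591, 0.067, 0.0741]
tool_rot: [-1.569, -0.003, -0.145]
force: [8.8, 1.8, -6.3]
grip_width: 0.0151
```

>>> drive_tool --steps '[12,1.8,-0.2,-0.5,0,12,1.7,-0.2,2.2,0,12,1.8,-0.3,2.2,0,12,2,-0.3,2.1,0,12,0,0,0,0]'

```text
clock: 16.05
position: [0.4656, 0.0659, 0.08]
tool_rot: [-1.57, -0.001, -0.145]
force: [3.7, 3.7, -2.2]
grip_width: 0.0154
```

>>> drive_tool --steps '[12,2.6,0,1.4,0,12,2.2,0,1.8,0,12,2.3,-0.2,1.7,0,12,2.4,-0.2,1.5,0,12,0,0,0,0]'

```text
clock: 16.47
position: [0.4745, 0.0648, 0.0861]
tool_rot: [-1.571, -0.0, -0.145]
force: [0.5, -2.5, -2.6]
grip_width: 0.0152
```

>>> drive_tool --steps '[19,0,0,0,0,19,0,0,0,0,19,0,0,0,0,19,0,0,0,0,19,0,0,0,0]'

```text
clock: 16.88
position: [0.4741, 0.0655, 0.0859]
tool_rot: [-1.571, -0.0, -0.144]
force: [-0.3, 0.1, -0.3]
grip_width: 0.0191
```

>>> drive_tool --steps '[19,2,-0.3,1.2,0,19,2,-0.3,1.2,0,19,2,-0.3,1,0,19,2,-0.3,0.9,0,19,0,0,0,0]'

```text
clock: 17.3
position: [0.4826, 0.0642, 0.0903]
tool_rot: [-1.571, -0.0, -0.145]
force: [-0.4, 0.2, -0.3]
grip_width: 0.0192
```

>>> drive_tool --steps '[19,1.5,-0.2,0.6,0,19,1.5,-0.2,0.6,0,19,1.5,-0.2,0.5,0,19,1.5,-0.2,0.4,0,19,1.5,-0.2,0.4,0]'

```text
clock: 17.72
position: [0.4897, 0.0632, 0.0927]
tool_rot: [-1.571, 0.0, -0.145]
force: [-1.5, 0.3, 1.1]
grip_width: 0.0188
```

>>> drive_tool --steps '[19,1,-0.2,0.3,0,19,1,-0.2,0.3,0,19,1,-0.1,0.2,0,19,1,-0.1,0.2,0,19,1,-0.1,0.2,0]'

```text
clock: 18.13
position: [0.4947, 0.0625, 0.0939]
tool_rot: [-1.571, 0.0, -0.145]
force: [-1.6, 1.0, 0.4]
grip_width: 0.019
```

>>> drive_tool --steps '[19,1,-0.1,0.1,0,19,1,-0.1,0.1,0,19,1,-0.1,0.1,0,19,1,-0.2,0.1,0,19,0,0,0,0]'

```text
clock: 18.55
position: [0.4988, 0.062, 0.0943]
tool_rot: [-1.571, -0.0, -0.145]
force: [-0.1, -0.3, 0.0]
grip_width: 0.0189
```

>>> drive_tool --steps '[19,1,-0.1,0,0,19,1,-0.1,0,0,19,1,-0.2,0,0,19,1,-0.2,0,0,19,0,0,0,0]'

```text
clock: 18.97
position: [0.5028, 0.0615, 0.0943]
tool_rot: [-1.571, -0.0, -0.145]
force: [-1.2, 0.2, -0.1]
grip_width: 0.0191
```

```bash
cat > pin.py <<'E'
from h import *
o=monitor.observe();p=o['position'];print(o['clock'],p,o['force'])
a=shot('side');g=cv2.cvtColor(a['frame'],cv2.COLOR_RGB2GRAY).astype(float)
for z in(.195,.190,.163,.119): print(z,np.round(proj(a,[.5111,.1425,z]),1),end=' ')
print()
for r in range(142,178,1): print(r,g[r,296:313].astype(int))
E
python3 pin.py
```

```text
18.9667 [0.50276745 0.06145182 0.0942567 ] [-1.15795449  0.21335688 -0.06510442]
0.195 [303.7 148.6] 0.19 [303.7 150.2] 0.163 [304.  158.7] 0.119 [304.4 171.9] 
142 [68 52 47 49 47 47 50 48 47 57 62 62 70 90 83 80 69]
143 [ 89  92  95  99  99  99  99 101 100 106 109  97  92  99  82  67  54]
144 [ 71  88  94 100 103 103 105 102 101 100  98  85  70  51  41  43  43]
145 [42 38 38 45 50 48 46 49 44 39 38 40 38 45 45 43 46]
146 [46 45 45 46 43 46 47 47 46 42 47 45 45 46 46 45 44]
147 [46 47 46 49 45 46 48 46 48 47 45 46 47 45 47 45 46]
148 [44 43 46 46 45 44 45 48 46 46 47 45 45 46 45 45 44]
149 [47 46 46 44 46 50 44 48 44 45 45 47 48 44 44 47 46]
150 [44 48 44 48 46 47 45 47 45 45 47 46 46 50 47 45 44]
151 [46 49 46 48 46 47 49 46 46 48 45 48 45 45 46 44 46]
152 [44 43 46 45 47 48 47 47 45 44 46 47 46 46 46 45 45]
153 [47 45 48 47 46 46 48 49 47 45 44 44 42 46 46 47 45]
154 [45 46 45 44 46 46 44 47 45 46 47 46 47 44 44 43 45]
155 [46 47 45 47 44 45 48 45 47 45 45 45 45 48 45 45 46]
156 [45 47 45 45 46 47 45 46 49 45 47 48 45 46 48 45 45]
157 [47 43 44 45 46 45 48 45 46 47 44 48 48 44 47 
[... 497 characters left out ...]
 44 44 44 47 44 45 48]
167 [47 45 45 46 47 45 47 45 44 44 46 46 44 45 46 45 47]
168 [47 46 47 46 45 48 44 47 45 45 44 48 47 42 48 43 45]
169 [48 46 48 45 45 45 47 44 44 46 47 47 47 45 47 44 44]
170 [47 43 43 47 47 43 46 48 47 46 45 44 46 45 44 42 46]
171 [44 42 44 46 42 49 44 48 48 47 46 49 44 48 46 45 41]
172 [44 44 47 46 46 43 46 45 45 44 46 47 46 47 45 45 41]
173 [46 48 46 45 41 37 39 39 38 41 40 42 46 45 47 43 38]
174 [44 44 45 41 79 76 66 66 70 57 59 54 43 47 46 44 38]
175 [ 45  47  42  44 100 129 141 147 144 123  96  64  41  46  45  43  38]
176 [ 46  46  43  64 105 133 145 157 166 153 121  69  40  45  44  44  40]
177 [ 48  44  41  75 124 123 128 153 160 156 146  91  38  43  48  45  39]
```

>>> drive_tool --steps '[19,1,-0.1,0,0,19,1,-0.1,0,0,19,1,-0.2,0,0,19,1,-0.2,0,0,19,0,0,0,0]'

```text
clock: 19.43
position: [0.5066, 0.0609, 0.0942]
tool_rot: [-1.571, 0.0, -0.145]
force: [-3.2, 1.3, -0.8]
grip_width: 0.019
```

>>> drive_tool --steps '[19,1,-0.1,0,0,19,1,-0.1,0,0,19,0,0,0,0,19,0,0,0,0,19,0,0,0,0]'

```text
clock: 19.85
position: [0.5085, 0.0606, 0.0942]
tool_rot: [-1.571, 0.0, -0.145]
force: [-4.2, 0.3, -0.3]
grip_width: 0.0195
```

>>> drive_tool --steps '[19,-1,0.1,0,0,19,-1,0.1,0,0,19,0,0,0,0,19,0,0,0,0,19,0,0,0,0]'

```text
clock: 20.27
position: [0.5068, 0.0608, 0.0944]
tool_rot: [-1.571, -0.0, -0.145]
force: [-1.6, -0.0, -0.5]
grip_width: 0.0192
```

>>> drive_tool --steps '[19,-1,0.1,0,0,26,0,0,0,0,34,0,0,0,0,34,0,0,10,0,34,0,0,30,0]'

```text
clock: 20.68
position: [0.5039, 0.0607, 0.1325]
tool_rot: [-1.572, 0.005, -0.144]
force: [0.2, 0.0, 0.3]
grip_width: 0.0342
```

>>> drive_tool --steps '[34,0,0,35,0,20,-30,-20,35,0,10,-30,-20,20,0,0,-30,-20,0,0,0,0,0,0,0]'

```text
clock: 21.1
position: [0.4167, 0.001, 0.2197]
tool_rot: [-1.574, -0.001, -0.148]
force: [2.4, 0.1, 1.8]
grip_width: -0.0
```

```bash
sed -i 's/296:313/292:316/' pin.py; python3 pin.py
python3 - <<'E'
import cv2
g=cv2.cvtColor(cv2.imread('pics/s10.png'),6).astype(int)
print('ref pin resting')
for r in range(142,178): print(r,g[r,292:316])
E
```

```text
21.1 [0.416727   0.00095067 0.21965727] [2.37462278 0.05308594 1.80891579]
0.195 [303.7 148.6] 0.19 [303.7 150.2] 0.163 [304.  158.7] 0.119 [304.4 171.9] 
142 [111 116 115 115 116 118 116 118 117 115 114 115 114 115 115 113 115 114
 115 116 115 115 115 114]
143 [116 115 114 116 113 116 116 114 115 112 111 112 114 115 113 114 114 112
 113 115 115 115 114 116]
144 [119 115 114 114 115 113 115 112 111 115 130 138 135 135 134 127 117 111
 108 112 112 115 114 116]
145 [117 115 113 114 113 112 124 142 143 136 137 140 142 141 141 138 144 153
 160 136 110 111 112 115]
146 [115 114 113 112 132 149 140 146 151 140 122 121 130 132 132 135 151 166
 170 156 159 142 113 113]
147 [116 115 116 140 147 151 128 114 117 121 121 125 129 135 136 138 137 137
 134 147 173 167 151 128]
148 [114 117 150 157 126 110 122 129 147 159 153 150 136 131 133 139 139 140
 140 140 140 151 154 139]
149 [113 140 159 126 101 120 151 165 178 187 179 174 166 142 133 140 140 141
 141 140 142 143 129 144]
150 [118 153 130  98 106 151 181 183 182 182 180 181 189 156 132 136 141 140
 140 141 142 143 142 150]
151 [123 143 120  
[... 5786 characters left out ...]
 128 129 119 152 146 120 116 111 106 107 138 152 130 126
 135 135 137 138 115 101]
172 [114 118 130 128 127 126 122 151 132 107 115 110 106 109 122 130 107 123
 122 110 114 114  95  94]
173 [113 123 137 134 129 129 126 142 117 103 113 110 106 102  90  87  92 107
  92  78  80  79  76  86]
174 [112 121 135 137 138 130 116 141 151 124 110 105 101 100 132 134 105  83
  81  83  83  88  83  85]
175 [111 124 134 136 137 134 125 127 145 144 148 147 141 129 146 138 101  82
  82  88  89  93  83  88]
176 [111 127 134 133 135 136 134 125 111 123 145 149 144 126  98 103 111  93
  82  88  92  89  78  89]
177 [115 129 136 134 135 137 138 140 131 118 113 111 113 114 110 127 139 127
 118 121 122 115  85  89]
```

Run:
```python
from h import *
b=shot('top');t0=cv2.cvtColor(cv2.imread('pics/t0.png'),6).astype(int);g=cv2.cvtColor(b['frame'],7).astype(int)
for z in(.195,.19,.163): print(z,np.round(proj(b,[.5076,.1401,z]),1))
for r in range(198,218): print(r,g[r,268:292],'|',t0[r,272:290:1])
```

```text
0.195 [279.7 206.9]
0.19 [279.9 207.1]
0.163 [280.6 208.2]
198 [93 77 74 74 73 74 73 73 75 74 74 74 73 75 75 74 73 74 73 73 75 74 74 74] | [73 74 73 72 73 73 73 73 74 74 73 74 74 74 74 74 74 74]
199 [108  86  75  73  72  74  74  76  77  75  74  74  73  73  75  74  74  74
  73  75  73  72  74  75] | [73 73 76 75 76 74 75 75 74 74 73 73 74 74 74 74 74 74]
200 [113  96  77  71  70  72  79  85  85  80  74  72  73  73  73  75  74  75
  74  74  74  73  73  75] | [70 73 78 85 85 83 82 80 79 79 79 79 77 76 74 74 73 74]
201 [114 106  85  70  65  70  82  95  95  87  73  69  72  70  72  73  74  78
  82  81  80  75  74  74] | [66 70 82 95 97 96 96 95 93 92 92 91 89 85 83 82 78 76]
202 [110 108  93  71  64  70  85  99 101  89  75  68  68  69  70  72  76  87
  97  99  94  84  74  70] | [ 65  69  85  99 103 103 103 103 102 102 102 104 102  99 100  98  95  84]
203 [108 112 105  79  67  74  89 101 102  92  75  68  68  69  69  71  75  90
 105 108 101  88  74  69] | [ 66  74  90 101 104 106 104 104 104 104 105 107 109 109 109 106 101  88]
204 [105 111 107  83  71  80  94 103 104  95  81  71  68  68  68
[... 1741 characters left out ...]
7 104 103 103 105 109 110 109 115 125 130 131 123 111 106 107
 105 102 113 120 111 112] | [102 103 105 103 103 107 114 121 128 131 123 108 106 106 104 101 112 121]
215 [108 104 102 104 103 103 104 105 103 103 108 115 119 122 117 107 106 108
 106 101 109 116 111 118] | [103 103 103 104 103 104 107 114 118 122 116 107 106 107 106 102 110 115]
216 [102 101 100 101 102 103 103 103 103 103 103 105 106 108 109 107 107 107
 106 101 105 108 106 113] | [101 102 103 103 102 102 103 103 106 109 108 106 106 106 105 100 104 108]
217 [ 98  99  98  99 101 101 103 103 103 103 104 104 106 107 108 106 106 106
 103  98  99 104 104 107] | [100 102 101 101 102 103 103 104 105 107 107 107 106 106 104  97  98 102]
```

Run:
```python
from h import *
a=shot('side');b=shot('top')
for s in((300.7,150.8),(300.7,150.4),(300.7,151.2)): print(tri(a,s,b,(277,209.3)))
print(proj(a,[.508,.1433,.119]),proj(b,[.508,.1433,.119]))
# empirical bias: same bore seen
g=cv2.cvtColor(a['frame'],7).astype(float)
```

```text
(array([0.50288469, 0.14848369, 0.18444104]), np.float64(0.0013039729099422383))
(array([0.50282795, 0.14838128, 0.18575237]), np.float64(0.0014819849318713232))
(array([0.50294153, 0.14858627, 0.18312703]), np.float64(0.0011255893287831335))
(np.float64(303.1908797552856), np.float64(171.82361679946058)) (np.float64(280.5502503247119), np.float64(209.79776776288304))
```

>>> drive_tool --steps '[0,16,24,0,0,0,16,24,0,0,0,16,24,0,0,0,16,24,0,0,0,16,24,0,0]' --grip_force 60

```text
clock: 21.72
position: [0.5016, 0.1266, 0.2179]
tool_rot: [-1.57, 0.001, -0.144]
force: [0.0, 0.2, 0.5]
grip_width: 0.0001
```

>>> drive_tool --steps '[0,13,20,-15,0,0,0,0,-10,0,0,0,0,0,0,0,0,0,0,0,0,0,0,0,0]'

```text
clock: 22.13
position: [0.5137, 0.1441, 0.1936]
tool_rot: [-1.571, 0.0, -0.145]
force: [0.8, 0.7, -0.4]
grip_width: -0.0001
```

>>> drive_tool --steps '[0,-3,-1,-5,0,0,0,0,-5,0,0,0,0,-3,0,0,0,0,-2,0,0,0,0,0,0]'

```text
clock: 22.55
position: [0.5106, 0.1431, 0.1779]
tool_rot: [-1.571, 0.0, -0.145]
force: [0.0, 0.9, -0.4]
grip_width: -0.0002
```

>>> drive_tool --steps '[0,0,0,-0.7,0,0,0,0,-0.7,0,0,0,0,-0.6,0,0,0,0,0,0,0,0,0,0,0]'

```text
clock: 22.97
position: [0.5107, 0.1433, 0.1763]
tool_rot: [-1.571, 0.0, -0.145]
force: [0.1, 0.4, 0.6]
grip_width: 0.0003
```

>>> drive_tool --steps '[0,0,0,-0.5,0,0,0,0,-0.5,0,0,0,0,-0.5,0,0,0,0,0,0,0,0,0,0,0]'

```text
clock: 23.38
position: [0.5107, 0.1433, 0.1747]
tool_rot: [-1.571, 0.0, -0.145]
force: [0.1, -1.0, 1.2]
grip_width: 0.0002
```

>>> drive_tool --steps '[0,0,0,-0.5,0,0,0,0,-0.5,0,0,0,0,-0.5,0,0,0,0,0,0,0,0,0,0,0]'

```text
clock: 23.8
position: [0.5107, 0.1433, 0.1732]
tool_rot: [-1.571, 0.0, -0.145]
force: [0.4, 0.4, -0.5]
grip_width: -0.0001
```

>>> drive_tool --steps '[0,0,0,-0.5,0,0,0,0,-0.5,0,0,0,0,-0.5,0,0,0,0,0,0,0,0,0,0,0]'

```text
clock: 24.22
position: [0.5107, 0.1434, 0.1718]
tool_rot: [-1.571, 0.0, -0.145]
force: [-0.8, 0.4, -0.0]
grip_width: 0.0003
```

>>> drive_tool --steps '[0,0,0,-0.5,0,0,0,0,-0.5,0,0,0,0,0,0,0,0,0,0,0,0,0,0,0,0]'

```text
clock: 24.63
position: [0.5107, 0.1433, 0.1708]
tool_rot: [-1.571, 0.0, -0.145]
force: [-0.1, -0.3, 0.4]
grip_width: 0.0004
```

>>> drive_tool --steps '[0,0,0,-0.5,0,0,0,0,-0.5,0,0,0,0,0,0,0,0,0,0,0,0,0,0,0,0]'

```text
clock: 25.05
position: [0.5108, 0.1434, 0.1699]
tool_rot: [-1.571, -0.0, -0.145]
force: [0.3, -0.3, 3.7]
grip_width: -0.0002
```

>>> drive_tool --steps '[0,0,0,-0.5,0,0,0,0,-0.5,0,0,0,0,0,0,0,0,0,0,0,0,0,0,0,0]'

```text
clock: 25.47
position: [0.5108, 0.1434, 0.1689]
tool_rot: [-1.571, -0.0, -0.145]
force: [0.1, 0.2, 4.7]
grip_width: 0.0002
```

>>> drive_tool --steps '[0,0,0,-0.5,0,0,0,0,-0.5,0,0,0,0,0,0,0,0,0,0,0,0,0,0,0,0]'

```text
clock: 25.88
position: [0.5108, 0.1434, 0.1678]
tool_rot: [-1.571, -0.0, -0.145]
force: [1.2, 0.6, 3.3]
grip_width: 0.0001
```

>>> drive_tool --steps '[0,0,0,-0.5,0,0,0,0,-0.5,0,0,0,0,0,0,0,0,0,0,0,0,0,0,0,0]'

```text
clock: 26.3
position: [0.5107, 0.1434, 0.1668]
tool_rot: [-1.571, 0.0, -0.145]
force: [0.2, 1.4, 3.9]
grip_width: -0.0001
```

>>> drive_tool --steps '[0,0,0,-0.6,0,0,0,0,-0.6,0,0,0,0,-0.6,0,0,0,0,-0.6,0,0,0,0,0,0]'

```text
clock: 26.72
position: [0.5108, 0.1434, 0.1644]
tool_rot: [-1.571, -0.0, -0.145]
force: [1.3, -0.5, 4.2]
grip_width: 0.0002
```

>>> drive_tool --steps '[0,0,0,-0.6,0,0,0,0,-0.6,0,0,0,0,-0.6,0,0,0,0,-0.6,0,0,0,0,0,0]'

```text
clock: 27.13
position: [0.5108, 0.1433, 0.162]
tool_rot: [-1.571, -0.0, -0.145]
force: [0.7, 1.1, 4.0]
grip_width: 0.0001
```

>>> drive_tool --steps '[0,0,0,-1,0,0,0,0,-1,0,0,0,0,-1,0,0,0,0,-1,0,0,0,0,-1,0]'

```text
clock: 27.55
position: [0.5114, 0.1433, 0.1575]
tool_rot: [-1.57, -0.001, -0.145]
force: [3.3, -1.4, 12.9]
grip_width: 0.0
```

>>> drive_tool --steps '[0,0,0,-1,0,0,0,0,-1,0,0,0,0,-1,0,0,0,0,-1,0,0,0,0,-1,0]'

```text
clock: 27.97
position: [0.5123, 0.1431, 0.1529]
tool_rot: [-1.57, -0.003, -0.145]
force: [6.1, -3.7, 16.8]
grip_width: 0.0003
```

>>> drive_tool --steps '[0,0,0,0,0,0,0,0,0,0,0,0,0,0,0,0,0,0,0,0,0,0,0,0,0]'

```text
clock: 28.38
position: [0.5119, 0.1429, 0.1526]
tool_rot: [-1.571, -0.002, -0.145]
force: [5.3, -2.2, 11.1]
grip_width: -0.0
```

Run:
```python
from h import *
o=monitor.observe();print(o['force'],o['moment'],o['position'])
a=shot('side');g=cv2.cvtColor(a['frame'],7).astype(int)
for z in(.119,.129,.14,.151,.161,.172): print(z,np.round(proj(a,[.5111,.1425,z]),1),end=' ')
print()
for r in range(150,178): print(r,*g[r,294:318])
```

```text
[ 5.25106683 -2.1512118  11.13216936] [-0.70237656 -1.23236852  0.04012696] [0.51189881 0.14293648 0.15255322]
0.119 [304.4 171.9] 0.129 [304.3 169. ] 0.14 [304.2 165.7] 0.151 [304.1 162.4] 0.161 [304.  159.4] 0.172 [303.9 155.9] 
150 132 97 105 111 124 86 33 58 108 96 56 99 119 80 36 31 125 148 144 141 140 149 148 127
151 122 98 105 108 120 85 35 50 106 102 57 97 119 82 38 34 123 147 142 140 141 135 151 137
152 116 97 102 108 117 85 41 48 103 109 60 95 122 81 36 32 122 146 142 140 139 136 158 140
153 135 92 103 107 115 86 45 50 102 109 57 93 123 83 35 30 123 148 141 139 133 152 153 126
154 149 102 99 105 117 92 50 48 103 108 61 95 123 83 35 38 123 145 140 137 140 156 136 114
155 137 130 106 101 119 99 52 43 102 107 60 93 122 78 31 58 125 143 137 148 152 133 113 113
156 115 125 145 125 116 109 85 74 106 106 59 95 118 95 64 101 135 151 155 150 127 110 110 113
157 108 100 133 121 111 123 119 106 113 109 58 92 116 116 124 150 154 144 141 114 96 108 116 114
158 115 111 89 77 94 112 119 113 109 105 70 89 108 117 133 143 133 110 93 88 103 115 116 115
159 113 117 100 89 90 98 105 108 107 10
[... 1016 characters left out ...]
08 111 123 125 125 135 138 139 139 138 139 124 107 104 111
171 125 128 128 127 120 152 147 113 102 105 107 104 98 101 110 112 114 113 115 114 106 106 105 112
172 129 129 127 126 124 152 132 108 107 105 107 105 95 92 87 81 78 79 80 78 79 96 105 110
173 135 135 131 127 128 142 117 102 108 108 110 96 86 93 99 88 82 83 84 82 79 84 101 111
174 135 139 136 131 118 143 152 125 109 102 96 85 92 105 101 88 84 85 83 89 81 85 104 113
175 134 135 136 135 123 128 145 142 138 143 137 109 102 108 95 86 82 88 90 94 82 87 108 116
176 135 135 136 137 134 126 113 117 145 161 170 144 108 93 84 86 88 93 96 91 78 89 110 116
177 136 134 137 137 138 139 132 124 144 157 165 157 130 98 82 86 89 89 92 87 78 90 111 117
```

>>> drive_tool --steps '[0,0,0,3,0,0,0,0,3,0,0,0,0,0,0,0,0,0,0,0,0,0,0,0,0]'

```text
clock: 28.85
position: [0.5105, 0.1433, 0.1578]
tool_rot: [-1.571, 0.0, -0.145]
force: [1.0, -0.3, 0.8]
grip_width: -0.0002
```

Run:
```python
from h import *
o=monitor.observe();print(o['force'],o['position'])
a=shot('side');g=cv2.cvtColor(a['frame'],7).astype(int)
for r in range(154,178): print(r,*g[r,294:318])
# handle position in side view
im=a['frame'].astype(int);m=(im[...,0]-im[...,2])>45;m[:150]=0;m[225:]=0;m[:,:285]=0;m[:,325:]=0
y,x=np.nonzero(m);print('handle mask',len(x),x.mean(),y.mean(),x.min(),x.max(),y.min(),y.max())
ex=np.array([.9895,-.1445,0]);ey=np.array([.1445,.9895,0])
for t in(-.1,0,.1,.2,.3): print(t,np.round(proj(a,np.array([.508,.1415,.075])-.078*ey+.048*np.sin(t)*ex+[0,0,.048*np.cos(t)]),1))
```

```text
[ 1.0068359  -0.2654717   0.80241742] [0.51051593 0.14331615 0.1578027 ]
154 150 104 99 106 112 91 58 82 114 86 62 106 94 56 53 121 145 139 138 137 140 156 135 112
155 137 131 109 101 108 111 104 104 115 82 57 103 106 108 115 133 142 139 136 149 154 131 111 113
156 115 124 142 132 109 116 123 116 113 83 70 103 114 133 144 140 141 149 154 149 126 108 112 116
157 107 103 133 136 120 119 122 119 109 91 93 104 105 114 140 157 150 143 141 113 95 109 114 116
158 113 112 89 95 107 110 114 117 109 106 109 108 105 106 128 139 133 111 93 89 102 115 115 116
159 114 118 101 84 83 87 100 106 106 109 111 110 105 100 103 96 93 92 94 98 112 117 117 114
160 114 116 110 92 89 92 97 101 107 108 108 108 104 95 94 97 94 95 91 99 113 117 114 115
161 114 115 115 102 96 95 98 104 105 107 111 110 105 96 96 97 98 94 89 87 103 114 116 114
162 115 116 114 113 113 97 95 105 107 110 110 109 103 96 94 98 96 95 88 85 90 108 118 115
163 115 117 113 121 125 109 100 102 108 109 109 109 104 98 94 97 93 89 87 87 83 100 115 115
164 114 111 111 129 134 119 103 103 107 108 107 110 106 95 94 95 94 94 93 87 82 90 108 115
165
[... 673 characters left out ...]
29 128 126 127 123 154 132 107 109 107 108 101 92 92 90 80 77 78 104 94 75 92 103 110
173 136 135 132 129 126 140 116 101 111 109 110 97 83 92 100 88 84 82 83 83 78 88 100 110
174 135 136 137 129 115 143 151 126 107 104 98 86 92 106 101 84 84 83 83 88 82 86 103 113
175 136 134 138 134 123 128 144 145 140 143 137 119 109 109 98 84 83 88 90 94 83 89 106 115
176 135 134 134 136 134 124 111 119 146 160 169 152 112 94 85 85 86 92 93 89 80 89 110 117
177 137 135 136 137 138 139 130 125 144 156 164 156 129 98 81 86 88 88 112 103 75 89 112 118
handle mask 115 304.39130434782606 185.75652173913045 300 324 150 198
-0.1 [299.2 190.3]
0 [301.  190.3]
0.1 [302.9 190.4]
0.2 [304.8 190.6]
0.3 [306.6 191.1]
```

>>> drive_tool --steps '[0,0,0,-2,0,0,0,0,-2,0,0,0,0,-1,0,0,0,0,0,0,0,0,0,0,0]'

```text
clock: 29.32
position: [0.5106, 0.1434, 0.1529]
tool_rot: [-1.571, 0.0, -0.145]
force: [1.1, -0.2, 0.5]
grip_width: 0.0003
```

>>> drive_tool --steps '[0,0,0,-0.5,0,0,0,0,-0.5,0,0,0,0,-0.5,0,0,0,0,0,0,0,0,0,0,0]'

```text
clock: 29.73
position: [0.5108, 0.1434, 0.1516]
tool_rot: [-1.571, -0.0, -0.145]
force: [0.1, 0.3, 3.9]
grip_width: 0.0004
```

>>> drive_tool --steps '[0,0,0,-0.5,0,0,0,0,-0.5,0,0,0,0,-0.5,0,0,0,0,-0.5,0,0,0,0,0,0]'

```text
clock: 30.15
position: [0.5107, 0.1433, 0.1494]
tool_rot: [-1.571, 0.0, -0.145]
force: [0.8, -0.1, 1.8]
grip_width: -0.0
```

>>> drive_tool --steps '[0,0,0,-0.5,0,0,0,0,-0.5,0,0,0,0,-0.5,0,0,0,0,0,0,0,0,0,0,0]'

```text
clock: 30.57
position: [0.5108, 0.1433, 0.1479]
tool_rot: [-1.571, -0.0, -0.145]
force: [0.8, -0.6, 3.1]
grip_width: 0.0
```

>>> drive_tool --steps '[0,0,0,-0.6,0,0,0,0,-0.6,0,0,0,0,-0.6,0,0,0,0,-0.6,0,0,0,0,0,0]'

```text
clock: 30.98
position: [0.5107, 0.1433, 0.1454]
tool_rot: [-1.571, 0.0, -0.145]
force: [-0.4, -0.6, 0.7]
grip_width: -0.0002
```

>>> drive_tool --steps '[0,0,0,-0.6,0,0,0,0,-0.6,0,0,0,0,-0.6,0,0,0,0,-0.6,0,0,0,0,0,0]'

```text
clock: 31.4
position: [0.5107, 0.1433, 0.143]
tool_rot: [-1.571, 0.0, -0.145]
force: [-0.1, -0.4, 1.5]
grip_width: 0.0
```

>>> drive_tool --steps '[0,0,0,-0.6,0,0,0,0,-0.6,0,0,0,0,-0.6,0,0,0,0,-0.6,0,0,0,0,0,0]'

```text
clock: 31.82
position: [0.5106, 0.1433, 0.1406]
tool_rot: [-1.571, 0.0, -0.145]
force: [0.7, -0.1, 0.2]
grip_width: -0.0004
```

>>> drive_tool --steps '[0,0,0,-0.6,0,0,0,0,-0.6,0,0,0,0,-0.6,0,0,0,0,-0.6,0,0,0,0,0,0]'

```text
clock: 32.23
position: [0.5106, 0.1434, 0.1382]
tool_rot: [-1.571, 0.0, -0.145]
force: [-0.5, -0.0, 0.4]
grip_width: -0.0002
```

>>> drive_tool --steps '[0,0,0,-0.6,0,0,0,0,-0.6,0,0,0,0,-0.6,0,0,0,0,-0.6,0,0,0,0,0,0]'

```text
clock: 32.65
position: [0.5106, 0.1433, 0.1358]
tool_rot: [-1.571, 0.0, -0.145]
force: [0.1, 0.2, 0.4]
grip_width: -0.0002
```

>>> drive_tool --steps '[0,0,0,-0.6,0,0,0,0,-0.6,0,0,0,0,-0.6,0,0,0,0,-0.6,0,0,0,0,0,0]'

```text
clock: 33.07
position: [0.5106, 0.1433, 0.1334]
tool_rot: [-1.571, 0.0, -0.145]
force: [0.6, 0.6, 0.0]
grip_width: -0.0003
```

>>> drive_tool --steps '[0,0,0,-0.6,0,0,0,0,-0.6,0,0,0,0,-0.3,0,0,0,0,0,0,0,0,0,0,0]'

```text
clock: 33.48
position: [0.5106, 0.1433, 0.132]
tool_rot: [-1.571, 0.0, -0.145]
force: [-0.0, -1.0, 1.0]
grip_width: 0.0
```

Run:
```python
from h import *
o=monitor.observe();print(o['force'],o['position'])
a=shot('side');g=cv2.cvtColor(a['frame'],7).astype(int)
for r in range(154,180): print(r,*g[r,294:318])
```

```text
[-9.07368885e-05 -1.01398854e+00  9.96755420e-01] [0.51064484 0.14330764 0.13199071]
154 151 103 99 108 105 67 35 76 115 89 65 104 92 52 42 49 126 148 142 137 141 157 137 112
155 139 130 107 104 100 67 36 81 117 87 63 106 101 56 41 47 125 144 138 149 154 133 113 112
156 114 125 144 134 104 65 33 72 111 87 62 107 102 63 37 49 123 153 155 148 126 107 110 114
157 108 101 133 135 148 106 33 64 110 90 68 105 107 66 35 57 131 150 142 113 95 109 116 113
158 115 111 88 92 145 111 32 62 107 95 63 103 108 65 34 55 113 116 94 89 104 115 116 113
159 115 118 99 86 89 64 36 65 109 96 56 99 108 66 40 48 85 96 95 99 113 115 115 115
160 114 114 110 93 90 67 38 65 108 97 56 99 108 68 40 52 86 97 91 98 111 116 116 115
161 115 114 116 104 91 67 38 61 107 96 56 99 108 66 33 66 93 98 90 88 102 115 114 112
162 116 115 114 115 106 90 70 76 110 96 58 99 107 69 48 79 95 94 88 84 90 107 118 114
163 115 117 112 120 118 101 96 99 114 94 54 99 111 94 86 91 97 91 90 86 82 97 115 117
164 115 110 109 130 144 121 103 106 112 87 57 96 112 112 101 95 95 92 93 86 82 87 109 117
165 113 105 117 145 153 119 94 103 111 101 
[... 672 characters left out ...]
8 107 102 93 81 77 101 114 115 94 95 104 110
173 137 135 130 128 128 137 123 102 102 107 109 110 108 99 96 89 82 80 80 81 74 85 101 111
174 136 138 136 131 117 144 151 123 101 100 102 101 103 102 96 86 84 84 84 86 81 85 102 115
175 135 136 137 132 122 129 140 141 114 96 98 100 101 103 95 85 81 88 91 91 81 87 108 116
176 135 135 134 136 134 126 112 119 122 134 136 127 107 90 83 84 88 93 93 91 78 88 111 116
177 136 135 135 137 138 140 127 126 147 167 164 150 121 108 110 97 87 88 113 115 88 90 112 118
178 131 131 139 141 142 143 133 145 150 141 136 134 125 125 135 129 120 120 143 141 100 90 114 116
179 104 105 113 118 118 119 115 118 114 109 109 105 108 111 115 124 128 129 128 117 91 94 114 119
```

>>> drive_tool --steps '[0,0,0,-0.5,0,0,0,0,-0.5,0,0,0,0,-0.3,0,0,0,0,0,0,0,0,0,0,0]'

```text
clock: 33.95
position: [0.5109, 0.1433, 0.1316]
tool_rot: [-1.571, -0.001, -0.145]
force: [-4.3, -2.9, 18.2]
grip_width: 0.0001
```

>>> drive_tool --steps '[0,0,0,-0.4,0,0,0,0,-0.4,0,0,0,0,0,0,0,0,0,0,0,0,0,0,0,0]'

```text
clock: 34.37
position: [0.5111, 0.1433, 0.1314]
tool_rot: [-1.571, -0.001, -0.145]
force: [-8.6, -4.3, 32.0]
grip_width: 0.0001
```

>>> drive_tool --steps '[0,0,0,2,0,0,0,0,10,0,0,0,0,25,0,0,0,0,30,0,0,0,0,30,0]'

```text
clock: 34.78
position: [0.5102, 0.1435, 0.2284]
tool_rot: [-1.571, 0.001, -0.144]
force: [0.3, -0.6, 0.1]
grip_width: 0.0
```

>>> drive_tool --steps '[0,-25,-25,0,0,0,-25,-25,0,0,0,-25,-25,0,0,0,-25,-25,0,0,0,0,0,0,0]'

```text
clock: 35.2
position: [0.4068, 0.0392, 0.2272]
tool_rot: [-1.574, 0.001, -0.148]
force: [1.5, 0.3, 0.7]
grip_width: 0.0003
```

>>> drive_tool --steps '[0,0,0,0,0,0,0,0,0,0,0,0,0,0,0,0,0,0,0,0,0,0,0,0,0]'

```text
clock: 35.62
position: [0.411, 0.044, 0.2268]
tool_rot: [-1.57, 0.001, -0.143]
force: [0.3, -0.3, -0.5]
grip_width: -0.0004
```

Run:
```python
from h import *
o=monitor.observe();print(o['clock'],o['force'],o['position'])
a=shot('side','s20.png');g=cv2.cvtColor(a['frame'],7).astype(int)
print([np.round(proj(a,[.5095,.1425,z]),1) for z in(.151,.119)])
for r in range(154,180): print(r,*g[r,294:318])
# bystanders: change vs start
f0=cv2.imread('pics/s0.png')[...,::-1].astype(int)
for n,(x,y,w,h) in dict(mug=(240,122,38,38),tin=(316,128,28,28),shaker=(366,277,24,38),big=(324,300,22,50)).items():
    d=np.abs(a['frame'].astype(int)-f0)[y:y+h,x:x+w].sum(2); print(n,round((d>90).mean(),3))
```

```text
35.6167 [ 0.30032225 -0.30856452 -0.48741754] [0.41097739 0.0440249  0.22684372]
[array([303.5, 162.5]), array([303.8, 172. ])]
154 150 103 99 105 106 109 115 123 129 133 136 138 139 139 135 138 141 141 140 139 140 158 138 114
155 139 130 107 99 106 111 113 119 128 133 136 136 139 141 140 136 140 140 139 149 153 132 112 112
156 115 125 143 131 108 107 112 117 126 132 137 137 138 142 143 138 138 148 155 150 128 110 110 114
157 107 101 132 134 144 147 129 115 119 128 136 139 141 140 145 155 150 144 140 114 97 108 116 114
158 114 110 88 91 139 143 126 119 127 136 146 146 143 130 133 141 132 111 94 89 104 116 116 113
159 114 118 100 85 84 85 98 106 115 118 127 126 118 109 102 95 92 95 92 98 112 116 116 115
160 113 116 112 93 85 89 88 91 103 107 107 101 92 90 92 95 96 96 94 98 113 117 115 114
161 116 117 116 104 86 83 102 139 158 163 160 154 140 112 94 95 98 96 90 88 105 114 115 115
162 115 117 113 113 103 89 143 182 184 184 184 182 177 160 120 94 98 92 89 85 90 110 118 115
163 118 117 113 121 111 114 172 189 183 182 183 181 183 183 134 90 94 89 89 86 83 101 115 117
164 116 111 108 129 14
[... 847 characters left out ...]
73 135 135 131 127 129 137 121 111 112 109 107 109 107 102 99 89 79 79 77 104 93 83 101 112
174 135 137 138 131 116 144 150 126 104 99 101 100 100 101 98 88 84 83 85 87 79 84 105 114
175 134 137 138 135 124 129 140 137 135 137 135 122 104 100 95 85 83 89 89 90 80 89 107 116
176 135 135 137 137 133 125 111 120 143 174 173 147 111 109 96 79 84 89 91 105 91 87 111 117
177 136 136 136 138 139 139 127 128 149 171 168 154 124 124 120 113 121 120 121 128 98 89 111 117
178 132 131 139 142 142 142 134 149 156 145 140 138 127 125 132 145 146 149 148 141 98 91 114 117
179 104 108 112 119 118 118 117 119 118 112 115 108 109 111 115 125 125 127 129 117 91 93 115 118
mug 0.639
tin 0.0
shaker 0.0
big 0.011
```

Run:
```python
from h import *
f0=cv2.imread('pics/s0.png').astype(int)
t0=cv2.imread('pics/t0.png').astype(int);t=shot('top')['frame'][...,::-1].astype(int)
print('mug side s9',(np.abs(cv2.imread('pics/s9.png').astype(int)-f0)[122:160,240:278].sum(2)>90).mean(),'mug top now',(np.abs(t-t0)[230:275,175:210].sum(2)>90).mean())
print(monitor.observe()['qd'].round(3)); workorder.job_done()
```

```text
mug side s9 0.0 mug top now 0.0
[ 0.004 -0.004 -0.     0.004  0.     0.002  0.002]
the job is handed in; nothing more can be done
```

I took the smaller pin from its rest, stood it in the mill's bore and let go. I then turned the crank away from the robot until the pin caught, pushed the pin through the shaft until its head sat on the rim, and handed the job in at about 36 s. No verdict was reported.

**Last checks**
- **Pin seated:** it met a hard stop at the tool height where the head should meet the rim. The last picture numbers put the head top centred over the bore and within about 1 px (2–3 mm) of its expected home height.
- **Other things:** the tin and shaker are unchanged in the side view. In the last side picture the gripper covered the mug. It showed no change in the top view or in an earlier side picture.
- **Robot:** clear of everything and at rest.

**What disagreed or went wrong**
- **First grasp missed:** the fingertips stood about 19 mm above the reported tool point, not 14 mm ahead of it as the text says. The shut fingers pressed on the pin's head with about 7 N. I corrected the height and the second grasp held.
- **Pin lock not seen at first:** the crank resisted with about 4 N and sprang back, but the side view alone showed no drop of the pin. Two views, then contact with the head about 5 mm lower, confirmed it had caught.
- **Pushing force:** partway down, with the pin leaning, the push reached about 17 N. I backed off and continued at under 4 N. The last press onto the rim reached 32 N, measured at the wrist. I could not measure the pin-to-shaft force directly.

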